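Shut and pin the hall key box

TASK

Lock up the key box on the hall table. Lift out the red-headed pin that props its sliding cover open and lay it down flat on the light tan leather mat, let it go and slide the white cover fully shut; then take the pin again and push it home through the hasp holes, through both steel lugs and the cover's eye, until its head sits against a lug. Leave the other things on the table where they are.

Things in the scene. Friction and masses are not known exactly. Their poses are not given: they have to be found in the camera images.
- keybox: pale wooden open-topped key box, fixed, at a varying place and yaw (under 0.3 rad); 120 (x) x 240 (y) x 60 mm tall, side rails to 70 mm; origin at the centre of its underside, x away from the robot, y along the slide. A steel hasp of two upright lugs stands past its +y end (see point lock); a wooden post inside it has the prop hole (see point prop)
- prop (a point): centre of the mouth of the prop hole, a vertical 14 mm hole 52 mm deep in a 40 mm square post inside the key box, top flush with the box rim 60 mm above the table; the pin stands in it at the start
- cover (a joint): white cover's slide, m: 0 = fully shut (end stop), grows as it moves to the box's -y (open); end stop 0.13, starts at 0.09 to 0.12; slides with about 3 to 5 N. Plate 102 x 240 x 8 mm, top 68 mm above the table, with an upright steel eye (8 mm thick, 14 mm hole) on its +y end that comes between the lugs, holes in line, when shut. It cannot pass the pin standing in the prop hole
- cover_grip (a point): centre of the top of the dark grip ridge on the cover, 94 mm above the table; the ridge is 50 mm (box x) x 16 mm (box y) and stands 26 mm above the cover; moves with the cover
- lock (a point): midpoint of the hasp: on the common axis of the holes (along the box's x), 88 mm above the table; axes as the key box. The two lugs are 8 mm thick, 30 mm wide (y), tops 110 mm above the table, 14 mm holes; their outer faces are 14 mm to either side (x) of this point; the shut cover's eye is between them. The pin may enter from either side
- pin: loose pin, about 60 g: red square head 24 x 24 x 36 mm, steel shank 10 mm diameter, 48 mm long, tapered tip. Origin at the shoulder (shank meets head), z from tip to head, x and y across the head's flats. Starts upright in the prop hole, shoulder resting on the post, flats within 0.2 rad of the box's. Head-heavy: laid down it rests on a flat of the head, shank level 12 mm above the surface
- pin_tip (a point): the pin's tip, 48 mm from the shoulder
- pin_waist (a point): point on the shank's axis 14 mm from the shoulder; it coincides with point lock when the head sits against a lug
- mat: light tan leather mat, fixed, 170 (x) x 240 (y) x 3 mm, at a varying place and yaw (under 0.3 rad); origin at the centre of its underside
- fob: black car-key fob 50 x 34 x 14 mm lying on the outer (+y) part of the mat; bystander, to be left alone; origin at the centre of its underside
- case: black eyeglass case 160 x 60 x 36 mm; bystander, to be left alone; origin at the centre of its underside
- cards: red card box 65 x 90 x 20 mm; bystander, to be left alone; origin at the centre of its underside
- mug: white mug, rim radius 40 mm, 90 mm tall; bystander, to be left alone; origin at the centre of its underside
- books: two stacked books, about 150 x 210 mm, 40 mm high; bystander, to be left alone; origin at the centre of its underside
- candle: brass wire candle holder, radius 38 mm, 120 mm tall; bystander, to be left alone; origin at the centre of its underside
Not all that is in view belongs to the job. There is more than one size of the pin; the job needs the smallest.

How it is judged:
By the outcome, as a careful person would: the job done as asked, in the order asked, and still so for the second after the job is handed in, with the robot touching nothing.
It also fails if it takes over 72 s, if anything falls off the work surface, if the arm or the gripper's body presses on something with over 40 N, if the wrist force passes 120 N, or if a joint passes its speed limit or range.

ROBOT

A 6-joint arm with a two-finger parallel gripper is mounted at the origin on the work surface. World frame = base frame: x ahead of the robot, y to its left, z up, the work surface at z = 0. Lengths are in m, angles in rad, forces in N, time in s.
With the tool pointing down it reaches from about 0.25 to 0.775 m from the base axis. Payload 4 kg.
Tool frame: the origin (TCP) lies midway between the tips of the shut fingers; the grasp point (between the pads) lies 19 mm behind it; z points along the fingers, y is the line along which they close (so a half turn about z gives the same grasp; the last joint's range is limited). The gripper opens to 94 mm and grips with 3 to 60 N. Pads are 16 mm wide; open, the fingers measure 119 mm over their backs; the gripper's body (75 mm by 177 mm) begins 78 mm behind the grasp point.
Start: joints at [-1.325, 0.087, 1.371, -0, 1.684, -0.103], TCP at [0.188, -0.517, 0.206] pointing down, gripper open.
Joint ranges: [-3.1, 3.1], [-0.76, 2.03], [0.27, 2.55], [-1.08, 4.22], [0.17, 2.65], [-2.57, 2.57]. Speed limits (rad/s): [2.79, 2.79, 3.14, 3.14, 3.14, 3.14].

INTERFACE

Orientations are given as [roll, pitch, yaw] about the fixed x, y, z axes, in that order (R = Rz(yaw) Ry(pitch) Rx(roll)).
In Python, from bench import robot gives the robot as it stands. The module is installed in compiled form; this text tells all that it offers.
- The arm moves only by the tool arm_command, never from a script. Its argument "targets" is a list of rows, each a list of 4 numbers: the shift along the world's x, y, z as a fraction of full scale, then the turn about the world's z as a fraction of full scale. A call has 1 to 8 rows; each row is the pose to reach, as a shift and turn from the pose commanded when the call began; what a row does not reach only later rows make up. Full scale, the value 1, is 0.5 m for a shift and 120 degrees for a turn. A row lasts 1/12 s, in which the tool goes at most 41.7 mm and 7.16 degrees, less where a joint would pass 70% of its speed; a pose out of reach is approached as far as the arm can. A call with a number of a shift or a turn outside -1 to 1 is refused whole. A call with a gripper value outside its range is refused whole. "claw" is the closure, from 0 (fully open) to 1 (shut), set as the call begins (left out, the last holds). The fingers move at their own pace and stop on an object; the grip force is fixed at half the most. Time passes only in rows, so rows that repeat a pose let the fingers close. It gives the time, the measured TCP pose, the force, the opening and the grip force at its end, in the units of the state.
- robot.get_obs(): the state, without advancing time (a new reading comes with each control period).
- robot.snapshot(name): name is "scene" or "top"; returns the picture (420x560x3 uint8, red, green, blue); there is no depth.
- robot.camera_info(name): a dict with "vfov" (degrees; the focal length in pixels is half the picture's height over the tangent of half this angle, whatever the lens; pixels are square), "cx", "cy" (the principal point, pixels), "extrinsics" (4x4, takes a point from camera to world coordinates). Camera axes: x right, y up, looking along -z (the intrinsics and any distortion apply to the point x, -y, -z); pixel columns grow to the right and rows downward; lengths in m; the calibration is good to about 2 mm. A picture is of the moment at which its call begins. camera_info takes no time and is no camera call.
- robot.close_job(): hands the job in; it is judged then, once.
The state is a dict: "time": time; "joint_positions": joint angles; "qvel": joint speeds; "joint_torque": joint torques, N m; "tool_pos": TCP position; "ee_rot": TCP orientation; "wrist_force": force on the tool from outside, world axes, zero at the start; "wrist_torque": the same for the moment, N m; "width": finger opening in m; "finger_force": force on a finger pad.
Only numpy, scipy, OpenCV 4.12 (cv2) and the standard library are available. Lean on these libraries where they do the work, as an engineer would, in place of code of your own. Each camera call takes 0.05 s, during which the arm holds its last target. There are 200 camera calls.

## Working session

There is one attempt and no reset: what is moved stays moved. The work goes in short steps, Python scripts to look and compute and a tool call to move; the robot and the scene stay as the last step left them, time stands still between calls to the robot, and variables do not carry over. Pictures are saved under pics/ and viewed, at most 10 in all, crops included, and the job is handed in when it is done.

Besides the shell and the picture viewer there is one more tool, called by a JSON object that holds its "fn" and its "kwargs", one argument or row to a line. arm_command: Moves the arm, as the interface text tells. Shift numbers are shares of 0.5 m and turn numbers shares of 120 degrees, none past 1 either way. Its arguments: {"type":"object","properties":{"targets":{"type":"array"},"claw":{"type":"number"}},"required":["targets"]}

```bash
mkdir -p pics; ls
python3 - <<'E'
from bench import robot
import cv2,numpy as np
for n in("scene","top"):
    im=robot.snapshot(n); cv2.imwrite(f"pics/{n}0.png",im[:,:,::-1])
    print(n,robot.camera_info(n))
print(robot.get_obs())
a=cv2.imread("pics/scene0.png");b=cv2.imread("pics/top0.png")
E
```

```text
pics
scene {'vfov': 56.95818404668993, 'cx': 281.74846154933834, 'cy': 213.86709240479743, 'extrinsics': array([[-0.47346269, -0.65429617,  0.58968602,  1.17899561],
       [ 0.88059387, -0.33665269,  0.33349573,  0.28749402],
       [-0.0196856 ,  0.67717168,  0.73556168,  0.82526003],
       [ 0.        ,  0.        ,  0.        ,  1.        ]])}
top {'vfov': 50.00807778014352, 'cx': 280.3588746194616, 'cy': 207.46811052009144, 'extrinsics': array([[-0.01369519,  0.98743889, -0.15740673,  0.40440271],
       [-0.99981982, -0.01145394,  0.01513693, -0.04997132],
       [ 0.01314386,  0.15758567,  0.98741784,  1.17842332],
       [ 0.        ,  0.        ,  0.        ,  1.        ]])}
{'time': 0.1, 'joint_positions': array([-1.32509476e+00,  8.78790944e-02,  1.37208845e+00,  6.07542013e-10,
        1.68359510e+00, -1.03099436e-01]), 'qvel': array([-0.00068546, -0.00311616, -0.00361041, -0.00041501,  0.00024026,
        0.00134362]), 'joint_torque': array([ 1.80893410e-03, -3.41250730e+01, -3.03301728e+01,  7.19292602e-02,
        3.04437010e-02, -9.37657478e-05]), 'tool_pos': array([ 0.18785035, -0.51640452,  0.20442976]), 'ee_rot': array([-3.13963313e+00, -2.02745574e-04,  3.48800809e-01]), 'wrist_force': array([ 0.24515824, -0.2586206 , -0.12856597]), 'wrist_torque': array([ 0.00360393, -0.00509066,  0.02329354]), 'finger_force': 0.0, 'width': 0.0940978072932432}
```

View pics/scene0.png

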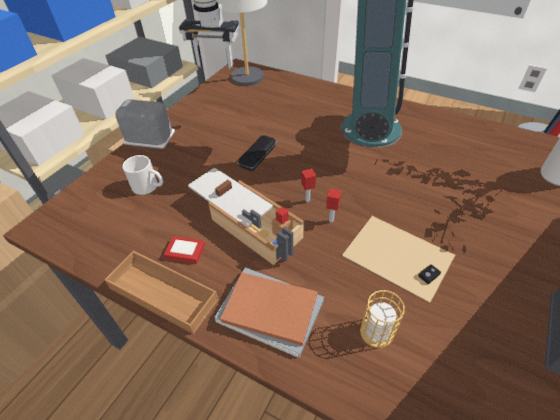

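View pics/top0.png

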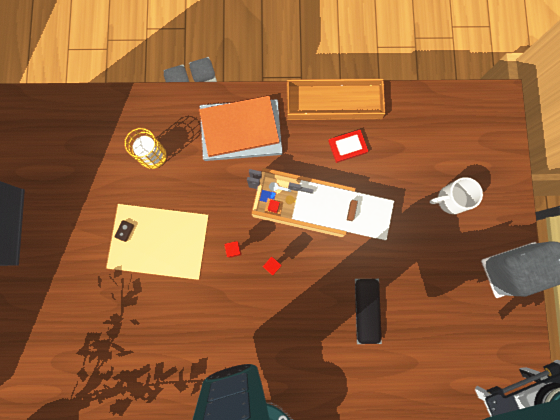

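The scene view shows three red-headed pins. One stands in the box at scene (282,216) / top (274,206). Two stand loose on the table at scene (309,180) and (333,200), top (233,249) and (272,266). The pin in the box fits the description because it props the cover, so I'll check its size in one enlarged crop. The mat is at top (158,242), with the fob at (123,230). The hasp is at top (255,180) and the grip ridge at top (352,208).

Run:
```python
import cv2,numpy as np
a=cv2.imread("pics/scene0.png")[160:270,180:350];b=cv2.imread("pics/top0.png")[160:280,220:400]
a=cv2.resize(a,None,fx=2.6,fy=2.6,interpolation=cv2.INTER_CUBIC);b=cv2.resize(b,None,fx=2.0,fy=2.0,interpolation=cv2.INTER_CUBIC)
h=a.shape[0]+b.shape[0]
o=np.zeros((h,800,3),np.uint8)
o[:a.shape[0],:a.shape[1]]=a;o[a.shape[0]:,:b.shape[1]]=b
c=cv2.imread("pics/top0.png")[165:215,240:300];c=cv2.resize(c,None,fx=5.5,fy=5.5,interpolation=cv2.INTER_CUBIC)
o[:c.shape[0],460:460+330]=c
c=cv2.imread("pics/scene0.png")[195:265,235:300];c=cv2.resize(c,None,fx=3.8,fy=3.8,interpolation=cv2.INTER_CUBIC)
o[280:280+c.shape[0],460:460+c.shape[1]]=c[:h-280]
cv2.imwrite("pics/crop1.png",o);print(o.shape)
```

```text
(526, 800, 3)
```

View pics/crop1.png

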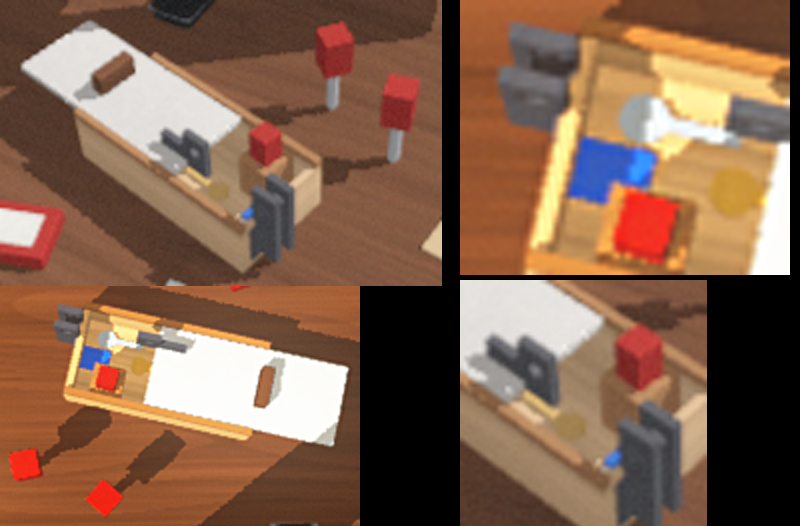

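The crop shows the boxed pin's head is clearly smaller than the two loose ones, so the pin at scene (282,216) / top (274,206) is the one. The lugs are at top (254,175)/(252,184) and the cover's eye is near top (295,186). Next I'll measure.

```bash
cat > h.py <<'E'
import cv2,numpy as np
from bench import robot
class Cam:
    def __init__(s,n):
        i=robot.camera_info(n);s.E=np.array(i["extrinsics"]);s.f=210/np.tan(np.radians(i["vfov"])/2);s.c=np.array([i["cx"],i["cy"]])
    def ray(s,p):
        u=(np.asarray(p,float)-s.c)/s.f
        return s.E[:3,3],s.E[:3,:3]@np.array([u[0],-u[1],-1])
    def plane(s,p,z):
        o,d=s.ray(p);return o+d*(z-o[2])/d[2]
    def proj(s,P):
        q=s.E[:3,:3].T@(np.asarray(P)-s.E[:3,3]);return s.c+s.f*np.array([q[0],-q[1]])/-q[2]
C={n:Cam(n) for n in("scene","top")}
def tri(ps,pt):
    (o1,d1),(o2,d2)=C["scene"].ray(ps),C["top"].ray(pt)
    t=np.linalg.lstsq(np.stack([d1,-d2],1),o2-o1,rcond=None)[0]
    a,b=o1+d1*t[0],o2+d2*t[1];return (a+b)/2,np.linalg.norm(a-b)
def blobs(m,amin=20):
    n,l,s,c=cv2.connectedComponentsWithStats(m.astype(np.uint8),connectivity=4)
    return [(c[i],s[i],l==i) for i in range(1,n) if s[i,4]>=amin]
def red(im):
    h=cv2.cvtColor(im,cv2.COLOR_BGR2HSV).astype(int)
    return ((h[...,0]<6)|(h[...,0]>174))&(h[...,1]>185)&(h[...,2]>90)
E
python3 - <<'E'
from h import *
np.set_printoptions(precision=4,suppress=True)
S=cv2.imread("pics/scene0.png");T=cv2.imread("pics/top0.png")
for n,im in(("s",S),("t",T)):
    for c,s,m in blobs(red(im)):
        if 220<c[0]<360 and 160<c[1]<290:print(n,"red",c,s)
for n,im,box in(("s",S,(205,240,175,200)),("t",T,(340,365,190,225))):
    x0,x1,y0,y1=box;sub=im[y0:y1,x0:x1].astype(int)
    m=(sub[...,2]-sub[...,0]>30)&(sub[...,2]<170)
    for c,s,mm in blobs(m,15):print(n,"ridge",c+[x0,y0],s, cv2.minAreaRect(np.argwhere(mm)[:,::-1].astype(np.float32)))
h=cv2.cvtColor(T,cv2.COLOR_BGR2HSV)
w=(h[...,1]<40)&(h[...,2]>200)
for c,s,m in blobs(w,1500):
    r=cv2.minAreaRect(np.argwhere(m)[:,::-1].astype(np.float32));print("white",c,s,[C["top"].plane(p,.068)[:2] for p in cv2.boxPoints(r)])
m=(abs(h[...,0].astype(int)-25)<6)&(h[...,1]>60)&(h[...,1]<150)&(h[...,2]>200)
for c,s,mm in blobs(m,3000):
    r=cv2.minAreaRect(np.argwhere(mm)[:,::-1].astype(np.float32));print("mat",c,s,[C["top"].plane(p,.003)[:2] for p in cv2.boxPoints(r)])
print(T[158:192:2,244:268:2].max(-1))
E
```

```text
t red [273.1712 205.7297] [268 200  12  13 111]
t red [232.3558 248.9327] [225 241  16  17 208]
t red [271.6354 265.5365] [263 257  18  18 192]
s ridge [235.2157 177.1961] [23  0 12  8 51] ((29.808725357055664, 0.9161081314086914), (12.206555366516113, 6.308085918426514), 34.99201965332031)
s ridge [223.3221 187.5772] [ 11   5  16  16 149] ((18.195945739746094, 12.574323654174805), (9.067316055297852, 17.553394317626953), 54.46232223510742)
t ridge [360.1667 191.1   ] [15  0 10  4 30] ((19.5, 1.5), (3.0, 9.0), 90.0)
t ridge [352.4747 209.2222] [ 7 10 11 21 99] ((11.965852737426758, 19.99268341064453), (7.1938323974609375, 20.8132266998291), 12.094757080078125)
white [343.1386 210.233 ] [ 292  182  102   56 3391] [array([ 0.5523, -0.0945]), array([ 0.652 , -0.1183]), array([ 0.5958, -0.3533]), array([ 0.4974, -0.3263])]
mat [159.7115 241.9777] [ 107  204  101   75 5608] [array([0.4395, 0.3822]), array([0.6088, 0.3692]), array([0.5754, 0.1235]), array([0.4071, 0.142 ])]
[[161 162 160 162 160 162 158 157 157 157 157 155]
 [156 157 156 156 158 157 157 156 157 156 157 156]
 [163 162 161 163 163 163 162 165 165 165 164 164]
 [173 174 174 175 174 174 174 174 174 173 174 173]
 [176 176 176 176 175 176 177 174 174 173 175 163]
 [169 168 171 169 170 170 168 168 168 161 154 127]
 [165 165 158 116 113 118 142 158 157 147 151 156]
 [163 160 153  98 112 117 116 120 112 206 194 136]
 [154 155 153  91  83  96  95 101  87 208 187 170]
 [156 157 156  96  89  66  68  67  60 208 163 160]
 [132 127 118 114 118 102  79  66 132 205 161 216]
 [147 138  95 111 118 118 121 112 210 200 175 215]
 [147 147  89  84  98 102  97  93 179 186 180 194]
 [152 155 108  95  96  94  92  81 222 187 200 195]
 [154 151 133  92  93  96  91 253 255 166 204 200]
 [160 160 162 162 148 115 105 255 255 166 203 206]
 [151 152 151 159 157 159 145 255 255 171 157 175]]
```

Run:
```python
from h import *
np.set_printoptions(precision=4,suppress=True,linewidth=250)
S=cv2.imread("pics/scene0.png");T=cv2.imread("pics/top0.png")
h=cv2.cvtColor(S,cv2.COLOR_BGR2HSV).astype(int)
m=((h[...,0]<5)|(h[...,0]>172))&(h[...,1]>150)&(h[...,2]>80)
ps=None
for c,s,mm in blobs(m,40):
    if 270<c[0]<350 and 160<c[1]<230:
        print("red",c,s)
        if abs(c[0]-282)<6:ps=c
hd,e=tri(ps,(273.17,205.73));print("head centre",hd,e)
rg,e=tri((223.32,187.58),(352.47,209.22));print("ridge centre",rg,e)
yw=-.2337;R=np.array([[np.cos(yw),-np.sin(yw)],[np.sin(yw),np.cos(yw)]])
W=np.array([[.5523,-.0945],[.652,-.1183],[.5958,-.3533],[.4974,-.3263]]);cc=W.mean(0);print("cover c",cc)
print("box frame rel cover centre: head",R.T@(hd[:2]-cc),"ridge",R.T@(rg[:2]-cc))
print(T[166:192,246:268].max(-1))
print(S[225:262,270:300].max(-1))
```

```text
red [308.1742 178.4811] [301 168  15  22 264]
red [333.1318 198.7093] [326 188  15  22 258]
red [281.7296 214.6981] [276 207  12  17 159]
head centre [ 0.5841 -0.0491  0.0799] 9.949932685317878e-06
ridge centre [ 0.5716 -0.243   0.0834] 0.00361391307975766
cover c [ 0.5744 -0.2231]
box frame rel cover centre: head [-0.0309  0.1715] ridge [ 0.0019 -0.02  ]
[[176 177 176 174 176 177 175 178 176 174 177 177 174 174 174 175 173 172 175 176 163 114]
 [171 169 171 171 171 170 171 169 169 168 169 169 168 169 169 168 169 168 169 162 110  98]
 [168 168 171 169 169 168 170 169 170 170 168 169 168 168 168 169 161 153 154 142 127 114]
 [168 167 162 131 128 135 151 155 163 166 167 166 167 167 167 165 156 154 155 154 156 157]
 [165 163 158 124 116 111 113 114 118 128 142 151 158 159 157 155 147 153 151 154 156 156]
 [164 167 158 115 113 114 113 114 116 116 117 117 121 126 123 110 146 146 136 132 144 145]
 [160 162 153 100  98 105 112 117 117 118 116 118 120 119 112 128 206 207 194 148 136 128]
 [156 157 152 106  90  91  94 100 104 112 114 119 119 115 109 129 209 207 192 167 168 163]
 [155 158 153 
[... 1116 characters left out ...]
 94  91 141 253 255 255 253 166 190 204 201 200 202]
 [163 163 159 128 112 100  97  97  92  91  94 172 255 255 255 237 163 200 206 203 204 203]
 [160 161 162 163 162 159 148 140 115 108 105 197 255 255 255 209 166 201 203 204 206 207]
 [157 159 159 161 160 163 162 161 160 154 146 218 255 255 255 175 143 208 209 210 213 216]
 [152 151 151 158 159 160 157 160 159 151 145 222 255 255 255 157 171 191 157 134 175 212]
 [148 147 149 151 151 151 151 148 147 143 183 255 255 255 255 136 191 196 192 194 195 187]]
[[157 150 135 ... 210 213 212]
 [160 152 135 ... 229 231 225]
 [162 159 138 ... 232 224 209]
 ...
 [153 158 159 ... 133 130 127]
 [156 156 156 ... 135 134 132]
 [154 154 155 ... 136 137 136]]
```

Run:
```python
from h import *
np.set_printoptions(precision=4,suppress=True,linewidth=250)
S=cv2.imread("pics/scene0.png");T=cv2.imread("pics/top0.png")
V=T.max(-1).astype(int);sat=V-T.min(-1)
m=(V>=105)&(V<=123)&(sat<25);m[:168]=0;m[184:]=0;m[:,:246]=0;m[:,262:]=0
yw=-.2337;R=np.array([[np.cos(yw),-np.sin(yw)],[np.sin(yw),np.cos(yw)]]);cc=np.array([.5744,-.2231])
L=[]
for c,s,mm in blobs(m,12):
    P=C["top"].plane(c,.11);L.append(P);print("lug",c,s,P,"box",R.T@(P[:2]-cc))
mid=np.mean(L[:2],0);print(mid,R.T@(L[0]-L[1])[:2])
for z in(.11,.088):print("lock in scene",C["scene"].proj([*mid[:2],z]))
cv2.imwrite("pics/crop2.png",cv2.resize(np.hstack([S[205:265,235:305],T[160:220,240:310]]),None,fx=5.7,fy=5.7,interpolation=cv2.INTER_CUBIC))
# dark/eye in top
m=(sat<25)&(V<125);m[:175]=0;m[198:]=0;m[:,:280]=0;m[:,325:]=0
for c,s,mm in blobs(m,12):print("eye?",c,s)
```

```text
lug [254.6774 171.5484] [249 170  12   4  31] [ 0.6639 -0.0051  0.11  ] box [0.0366 0.2328]
lug [252.3333 179.1944] [247 177  12   5  36] [0.6449 0.0007 0.11  ] box [0.0168 0.234 ]
[ 0.6544 -0.0022  0.11  ] [ 0.0198 -0.0012]
lock in scene [284.7928 231.976 ]
lock in scene [284.9177 237.7488]
eye? [298.1089 187.7624] [289 183  23  10 101]
```

View pics/crop2.png

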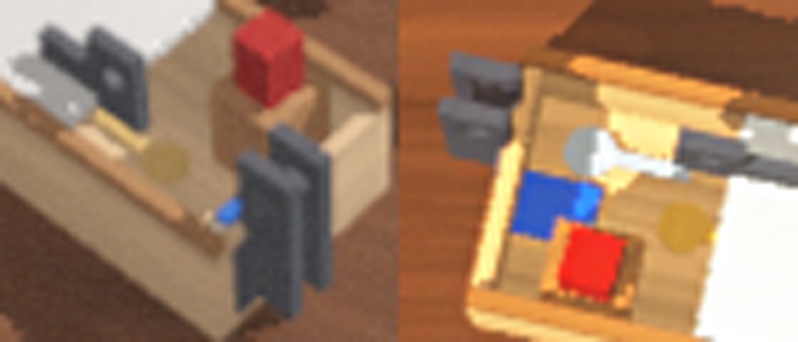

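The crop shows the lug tops at scene (279,232)/(288,228) and top (254.7,171.5)/(252.3,179.2). The eye is at top (298,187) and the pin head stands on its post. Everything measured agrees with the given sizes: cover 102×241 mm, head centre z 80 mm, lug spacing 20 mm. The box yaw is about −0.234 rad. Now I'll move over the pin.

{"fn": "arm_command", "kwargs": {
  "targets": [
    [0.79,0.936,-0.02,-0.278],
    [0.79,0.936,-0.02,-0.278],
    [0.79,0.936,-0.02,-0.278],
    [0.79,0.936,-0.02,-0.278],
    [0.79,0.936,-0.02,-0.278],
    [0.79,0.936,-0.02,-0.278],
    [0.79,0.936,-0.02,-0.278],
    [0.79,0.936,-0.02,-0.278]
  ],
  "claw": 0.35
}}

```text
time: 0.77
tool_pos: [0.3949, -0.2712, 0.1999]
ee_rot: [-3.141, 0.0, -0.234]
wrist_force: [0.6, -1.5, 0.2]
width: 0.0609
finger_force: 0.0
```

{"fn": "arm_command", "kwargs": {
  "targets": [
    [0.361,0.426,0,0],
    [0.361,0.426,0,0],
    [0.361,0.426,0,0],
    [0.361,0.426,-0.1,0],
    [0.361,0.426,-0.14,0],
    [0.361,0.426,-0.14,0],
    [0.361,0.426,-0.14,0],
    [0.361,0.426,-0.14,0]
  ]
}}

```text
time: 1.43
tool_pos: [0.5747, -0.0544, 0.1245]
ee_rot: [-3.139, 0.008, -0.228]
wrist_force: [-0.8, -0.3, -0.6]
width: 0.0614
finger_force: 0.0
```

Run:
```python
from h import *
o=robot.get_obs();print(o["time"],o["tool_pos"],o["ee_rot"],o["width"])
im=[robot.snapshot(n)[:,:,::-1] for n in("scene","top")]
cv2.imwrite("pics/s1.png",np.hstack([cv2.resize(im[0][130:280,200:360],None,fx=2.5,fy=2.5),cv2.resize(im[1][120:270,200:360],None,fx=2.5,fy=2.5)]))
```

```text
1.4333 [ 0.57469873 -0.054416    0.12449998] [-3.13895319  0.00840873 -0.22751716] 0.06136723310874423
```

View pics/s1.png

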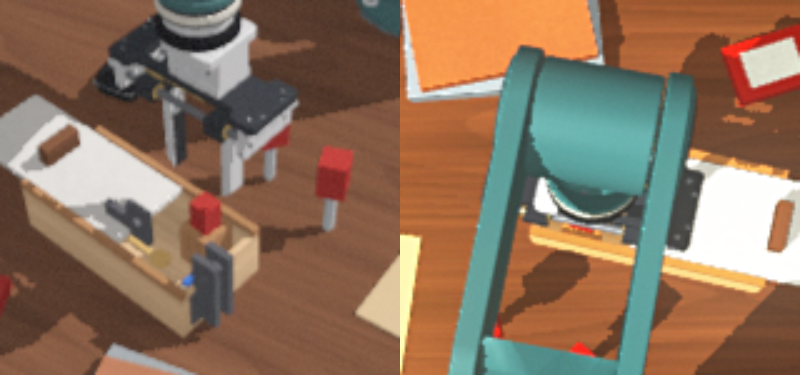

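The tool hangs above and slightly behind the head, with the fingers straddling it along the box y (head at crop (205,213) in the scene half). I'll let it settle and read the offset.

{"fn": "arm_command", "kwargs": {
  "targets": [
    [0,0,0,0],
    [0,0,0,0],
    [0,0,0,0]
  ]
}}

```text
time: 1.78
tool_pos: [0.5748, -0.0615, 0.1318]
ee_rot: [3.141, -0.002, -0.236]
wrist_force: [0.8, -0.4, 0.5]
width: 0.0614
finger_force: 0.0
```

{"fn": "arm_command", "kwargs": {
  "targets": [
    [0.019,0.025,0,0],
    [0.019,0.025,-0.03,0],
    [0.019,0.025,-0.06,0],
    [0.019,0.025,-0.09,0],
    [0.019,0.025,-0.114,0],
    [0.019,0.025,-0.114,0],
    [0.019,0.025,-0.114,0]
  ]
}}

```text
time: 2.37
tool_pos: [0.584, -0.0474, 0.0729]
ee_rot: [-3.142, 0.001, -0.234]
wrist_force: [0.2, -0.0, 0.0]
width: 0.0607
finger_force: 0.0
```

{"fn": "arm_command", "kwargs": {
  "targets": [
    [0,0,0,0],
    [0,0,0,0],
    [0,0,0,0],
    [0,0,0,0],
    [0,0,0,0],
    [0,0,0,0]
  ],
  "claw": 1
}}

```text
time: 2.87
tool_pos: [0.5844, -0.0477, 0.0737]
ee_rot: [3.141, -0.001, -0.233]
wrist_force: [0.6, 0.1, 0.8]
width: 0.0244
finger_force: 0.2
```

{"fn": "arm_command", "kwargs": {
  "targets": [
    [0,0,0,0],
    [0,0,0,0],
    [0,0,0.04,0],
    [0,0,0.08,0],
    [0,0,0.13,0],
    [0,0,0.18,0],
    [0,0,0.2,0],
    [0,0,0.2,0]
  ],
  "claw": 1
}}

```text
time: 3.53
tool_pos: [0.5859, -0.0478, 0.1767]
ee_rot: [-3.141, -0.006, -0.233]
wrist_force: [0.4, -0.0, -0.5]
width: 0.0237
finger_force: 29.9
```

{"fn": "arm_command", "kwargs": {
  "targets": [
    [-0.1,0.525,0,0],
    [-0.1,0.525,0,0],
    [-0.1,0.525,0,0],
    [-0.1,0.525,0,0],
    [-0.1,0.525,0,0],
    [-0.1,0.525,-0.04,0],
    [-0.1,0.525,-0.1,0],
    [-0.1,0.525,-0.15,0]
  ]
}}

```text
time: 4.2
tool_pos: [0.5315, 0.2192, 0.0947]
ee_rot: [-3.141, 0.004, -0.228]
wrist_force: [-0.3, -1.1, -1.2]
width: 0.024
finger_force: 29.9
```

{"fn": "arm_command", "kwargs": {
  "targets": [
    [0,0,0,0],
    [0,0,0,0],
    [0,0,0,0]
  ]
}}

```text
time: 4.45
tool_pos: [0.5347, 0.2145, 0.0987]
ee_rot: [3.141, -0.0, -0.234]
wrist_force: [0.6, 0.3, -0.4]
width: 0.0238
finger_force: 29.9
```

{"fn": "arm_command", "kwargs": {
  "targets": [
    [0,0,-0.04,0],
    [0,0,-0.06,0],
    [0,0,-0.069,0],
    [0,0,-0.069,0],
    [-0.01,0.002,-0.069,0],
    [-0.025,0.006,-0.069,0]
  ]
}}

```text
time: 4.95
tool_pos: [0.5224, 0.2176, 0.0646]
ee_rot: [-3.141, -0.001, -0.235]
wrist_force: [0.6, 0.7, 2.0]
width: 0.024
finger_force: 30.0
```

{"fn": "arm_command", "kwargs": {
  "targets": [
    [-0.02,0.005,0,0],
    [-0.04,0.01,0,0],
    [-0.06,0.014,0,0],
    [-0.07,0.017,0,0],
    [-0.07,0.017,0,0],
    [-0.07,0.017,0,0],
    [-0.07,0.017,0,0],
    [-0.07,0.017,0.0,0]
  ],
  "claw": 0.6
}}

```text
time: 5.62
tool_pos: [0.4871, 0.2264, 0.0639]
ee_rot: [3.142, -0.0, -0.234]
wrist_force: [0.4, 0.6, -0.8]
width: 0.0377
finger_force: 0.0
```

Run:
```python
from h import *
im=[robot.snapshot(n)[:,:,::-1] for n in("scene","top")]
cv2.imwrite("pics/s2.png",np.hstack([cv2.resize(im[0][160:310,310:470],None,fx=2.5,fy=2.5),cv2.resize(im[1][180:330,90:250],None,fx=2.5,fy=2.5)]))
```

```text
(no output)
```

View pics/s2.png

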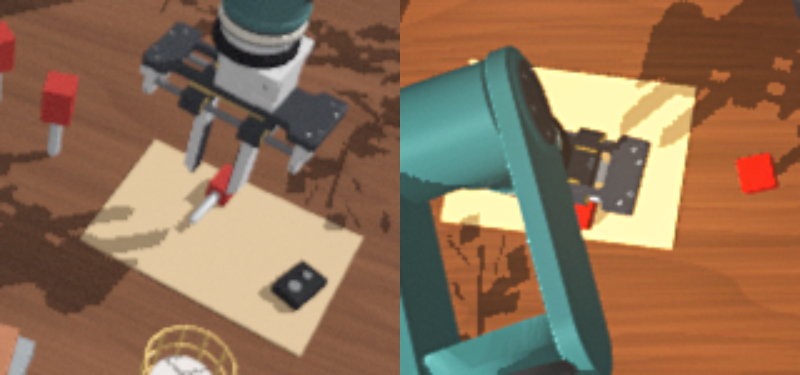

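The pin lies flat on the mat, head toward the robot (scene crop (222,183)), tip toward +x (195,218), with the fob untouched. Next I'll raise the tool and go to the grip ridge.

{"fn": "arm_command", "kwargs": {
  "targets": [
    [0,0,0.08,0],
    [0,0,0.16,0],
    [0,0,0.24,0],
    [0.169,-0.939,0.26,0],
    [0.169,-0.939,0.26,0],
    [0.169,-0.939,0.26,0],
    [0.169,-0.939,0.26,0],
    [0.169,-0.939,0.26,0]
  ],
  "claw": 0.35
}}

```text
time: 6.38
tool_pos: [0.5239, 0.0195, 0.1885]
ee_rot: [3.142, -0.001, -0.233]
wrist_force: [0.8, 0.5, -0.9]
width: 0.0613
finger_force: 0.0
```

Run:
```python
from h import *
np.set_printoptions(precision=4,suppress=True)
im=robot.snapshot("scene")[:,:,::-1].copy();cv2.imwrite("pics/s3.png",im)
h=cv2.cvtColor(im,cv2.COLOR_BGR2HSV).astype(int)
m=((h[...,0]<5)|(h[...,0]>172))&(h[...,1]>150)&(h[...,2]>80)
for c,s,mm in blobs(m,30):print("red",c,s)
```

```text
red [555.4624 129.3763] [549 120  11  16  93]
red [308.733  179.6968] [301 168  15  22 221]
red [333.0973 198.7393] [326 188  15  22 257]
red [400.1508 232.4683] [393 226  15  16 126]
red [184.4545 250.8929] [164 236  41  27 495]
```

{"fn": "arm_command", "kwargs": {
  "targets": [
    [0.095,-0.525,-0.0,0],
    [0.095,-0.525,-0.0,0],
    [0.095,-0.525,0,0],
    [0.095,-0.525,0,0],
    [0.095,-0.525,0,0],
    [0.095,-0.525,-0.06,0],
    [0.095,-0.525,-0.1,0],
    [0.095,-0.525,-0.1,0]
  ]
}}

```text
time: 7.1
tool_pos: [0.5681, -0.2444, 0.1305]
ee_rot: [-3.141, 0.011, -0.239]
wrist_force: [-1.7, 0.0, -1.7]
width: 0.061
finger_force: 0.0
```

{"fn": "arm_command", "kwargs": {
  "targets": [
    [0,0,0,0],
    [0,0,0,0],
    [0,0,0,0]
  ]
}}

```text
time: 7.35
tool_pos: [0.5721, -0.2401, 0.1402]
ee_rot: [3.141, -0.003, -0.232]
wrist_force: [0.2, 0.0, 0.6]
width: 0.0608
finger_force: 0.0
```

Run:
```python
from h import *
np.set_printoptions(precision=4,suppress=True)
o=robot.get_obs();print(o["tool_pos"],o["time"])
for z in(.003,.015,.027):print(C["scene"].plane((400.15,232.47),z))
# top view pin on mat (arm out of the way?)
T=robot.snapshot("top")[:,:,::-1].copy();cv2.imwrite("pics/t4.png",T);S=robot.snapshot("scene")[:,:,::-1].copy();cv2.imwrite("pics/s4.png",S)
for c,s,m in blobs(red(T),30):
    if c[0]<225:
        print("t red",c,s,cv2.minAreaRect(np.argwhere(m)[:,::-1].astype(np.float32)));print(tri((400.15,232.47),c))
for c,s,m in blobs((lambda h:((h[...,0]<5)|(h[...,0]>172))&(h[...,1]>150)&(h[...,2]>80))(cv2.cvtColor(S,cv2.COLOR_BGR2HSV).astype(int)),30):
    if 380<c[0]<420:print("s",c)
cv2.imwrite("pics/c4.png",np.hstack([cv2.resize(S[130:280,180:340],None,fx=2.5,fy=2.5),cv2.resize(T[170:320,100:260],None,fx=2.5,fy=2.5)]))
```

```text
[ 0.5721 -0.2401  0.1402] 7.35
[0.4322 0.2365 0.003 ]
[0.4431 0.2373 0.015 ]
[0.454 0.238 0.027]
t red [161.776 263.64 ] [156 257  12  14 125] ((161.8529510498047, 263.5882568359375), (9.216353416442871, 13.339458465576172), 14.03624439239502)
(array([0.4476, 0.2369, 0.0195]), np.float64(0.0013504390746467514))
s [400.1905 232.4921]
```

View pics/c4.png

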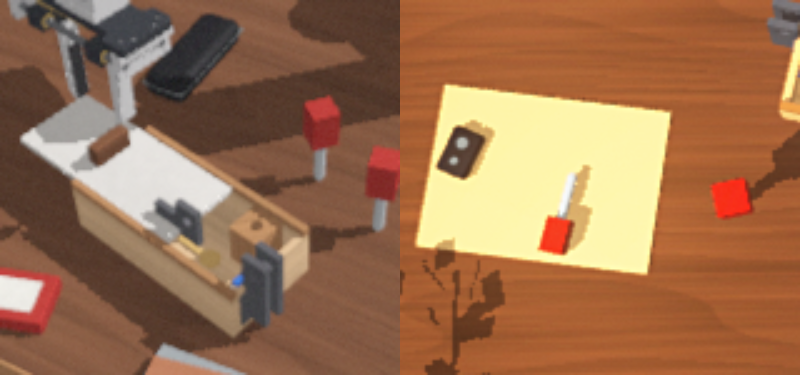

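The pin lies flat on the mat with its head at top (161.8,263.6) and tip at top (169,240). The prop hole is empty and the tool is above the ridge. Now I'll grip the ridge.

{"fn": "arm_command", "kwargs": {
  "targets": [
    [0,-0.006,-0.04,0],
    [0,-0.006,-0.08,0],
    [0,-0.006,-0.11,0],
    [0,-0.006,-0.13,0],
    [0,-0.006,-0.13,0]
  ]
}}

```text
time: 7.87
tool_pos: [0.5701, -0.2426, 0.0714]
ee_rot: [-3.141, 0.003, -0.232]
wrist_force: [-0.7, 0.7, -0.0]
width: 0.061
finger_force: 0.0
```

{"fn": "arm_command", "kwargs": {
  "targets": [
    [0,0,0,0],
    [0,0,0,0],
    [0,0,0,0],
    [0,0,0,0],
    [0,0,0,0],
    [0,0,0,0],
    [0,0,0,0],
    [0,0,0,0]
  ],
  "claw": 1
}}

```text
time: 8.53
tool_pos: [0.5712, -0.244, 0.0734]
ee_rot: [-3.141, -0.0, -0.234]
wrist_force: [0.2, 0.5, 1.0]
width: 0.0157
finger_force: 30.0
```

{"fn": "arm_command", "kwargs": {
  "targets": [
    [0.005,0.02,0,0],
    [0.009,0.039,0,0],
    [0.014,0.058,0,0],
    [0.019,0.078,0,0],
    [0.023,0.097,0,0],
    [0.028,0.117,0,0],
    [0.032,0.136,0,0],
    [0.037,0.156,0,0]
  ]
}}

```text
time: 9.2
tool_pos: [0.5903, -0.1651, 0.0734]
ee_rot: [3.141, -0.001, -0.233]
wrist_force: [1.3, -2.8, 1.4]
width: 0.0158
finger_force: 30.0
```

{"fn": "arm_command", "kwargs": {
  "targets": [
    [0.003,0.012,0,0],
    [0.006,0.023,0,0],
    [0.008,0.035,0,0],
    [0.008,0.035,0,0]
  ]
}}

```text
time: 9.53
tool_pos: [0.5947, -0.1469, 0.0734]
ee_rot: [-3.14, -0.002, -0.232]
wrist_force: [4.8, 0.6, 0.4]
width: 0.0154
finger_force: 30.0
```

{"fn": "arm_command", "kwargs": {
  "targets": [
    [0.002,0.008,0,0],
    [0.004,0.016,0,0],
    [0.005,0.02,0,0],
    [0.005,0.02,0,0]
  ]
}}

```text
time: 9.87
tool_pos: [0.5952, -0.1449, 0.0734]
ee_rot: [3.13, -0.001, -0.236]
wrist_force: [0.1, -16.1, -0.1]
width: 0.0159
finger_force: 30.1
```

{"fn": "arm_command", "kwargs": {
  "targets": [
    [0.002,0.01,0,0],
    [0.002,0.01,0,0],
    [0.002,0.01,0,0]
  ]
}}

```text
time: 10.12
tool_pos: [0.5952, -0.1448, 0.0733]
ee_rot: [3.122, -0.001, -0.238]
wrist_force: [-2.4, -25.4, -0.3]
width: 0.0158
finger_force: 30.1
```

Run:
```python
from h import *
o=robot.get_obs();print(o["tool_pos"],o["wrist_force"])
S=robot.snapshot("scene")[:,:,::-1].copy();cv2.imwrite("pics/s5.png",S)
cv2.imwrite("pics/c5.png",cv2.resize(S[190:280,190:310],None,fx=6,fy=6,interpolation=cv2.INTER_CUBIC))
```

```text
[ 0.59517118 -0.14482886  0.07334498] [ -2.42018393 -25.40758516  -0.31852625]
```

View pics/c5.png

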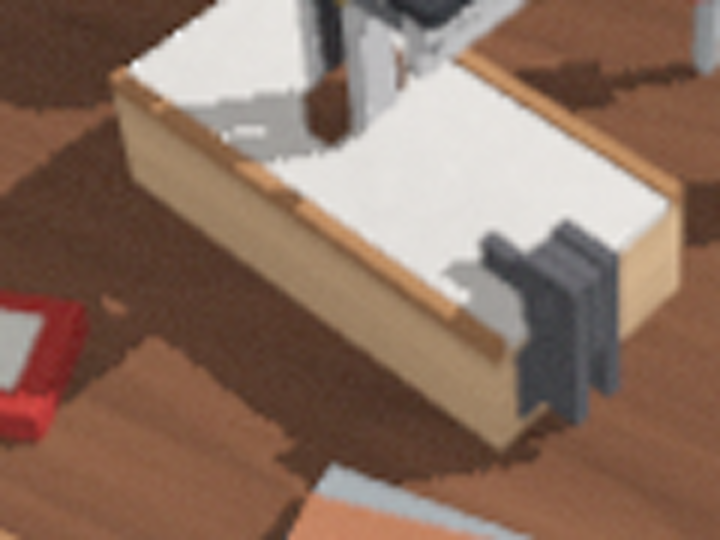

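The cover is shut: the eye sits between the lugs at crop (550,260), and the white plate fills the box up to the +y end wall. I'll relax the push, open and retreat.

{"fn": "arm_command", "kwargs": {
  "targets": [
    [-0.002,-0.01,0,0],
    [-0.002,-0.01,0,0],
    [-0.002,-0.01,0,0]
  ]
}}

```text
time: 10.42
tool_pos: [0.5951, -0.1449, 0.0733]
ee_rot: [3.131, -0.001, -0.237]
wrist_force: [0.4, -14.7, -0.1]
width: 0.0153
finger_force: 30.0
```

{"fn": "arm_command", "kwargs": {
  "targets": [
    [0,0,0,0],
    [0,0,0,0],
    [0,0,0,0],
    [0,0,0.06,0],
    [0,0,0.14,0],
    [0,0,0.22,0],
    [0,0,0.28,0],
    [0,0,0.28,0]
  ],
  "claw": 0.4
}}

```text
time: 11.08
tool_pos: [0.5986, -0.1382, 0.2218]
ee_rot: [-3.141, -0.012, -0.232]
wrist_force: [0.3, 0.8, 1.1]
width: 0.0564
finger_force: 0.0
```

{"fn": "arm_command", "kwargs": {
  "targets": [
    [-0.303,0.748,0,0],
    [-0.303,0.748,0,0],
    [-0.303,0.748,0,0],
    [-0.303,0.748,0,0],
    [-0.303,0.748,0,0],
    [-0.303,0.748,0,0],
    [-0.303,0.748,0,0],
    [-0.303,0.748,0,0]
  ]
}}

```text
time: 11.75
tool_pos: [0.4683, 0.1726, 0.212]
ee_rot: [3.141, 0.004, -0.233]
wrist_force: [1.0, 0.9, -0.5]
width: 0.0565
finger_force: 0.0
```

{"fn": "arm_command", "kwargs": {
  "targets": [
    [0,0,0,0],
    [0,0,0,0]
  ]
}}

```text
time: 11.92
tool_pos: [0.4688, 0.1727, 0.2122]
ee_rot: [3.141, 0.003, -0.228]
wrist_force: [-0.4, 0.3, -0.1]
width: 0.0562
finger_force: 0.0
```

Run:
```python
from h import *
np.set_printoptions(precision=4,suppress=True)
o=robot.get_obs();print(o["tool_pos"],o["time"])
S=robot.snapshot("scene")[:,:,::-1].copy();cv2.imwrite("pics/s6.png",S);T=robot.snapshot("top")[:,:,::-1].copy();cv2.imwrite("pics/t6.png",T)
# pin axis from first clean top view (t4): head and tip
T4=cv2.imread("pics/t4.png").astype(int);V=T4.max(-1)
m=(V-T4.min(-1)<45)&(V>120);m[:235]=0;m[262:]=0;m[:,:155]=0;m[:,180:]=0
for c,s,mm in blobs(m,8):
    print("shank",c,s);a=C["top"].plane(c,.015);b=C["top"].plane((161.78,263.64),.02);print(a,b,np.arctan2(*(a-b)[1::-1]))
# lugs+eye (shut) top of 3 plates
Vt=T.max(-1).astype(int);st=Vt-T.min(-1)
m=(st<25)&(Vt<125);m[:166]=0;m[190:]=0;m[:,:240]=0;m[:,285:]=0
for c,s,mm in blobs(m,12):print("hasp top",c,s)
print(Vt[166:192,246:280])
```

```text
[0.4688 0.1727 0.2122] 11.9167
shank [166.2727 247.7576] [163 239   8  18  66]
[0.4884 0.227  0.015 ] [0.4478 0.2362 0.02  ] -0.2217974893427974
hasp top [256.3214 179.0635] [247 170  26  19 252]
[[206 204 205 205 205 206 208 194 133 127 128 130 133 130 130 129 131 128
  125 127 130 127 128 129 130 131 129 125 127 129 129 126 127 129]
 [200 197 197 198 198 201 191 133 122 125 126 125 126 126 126 123 131 140
  131 128 126 124 122 125 126 126 128 127 123 126 124 124 126 126]
 [197 197 200 196 196 201 193 128 123 126 127 126 127 125 126 131 159 184
  181 169 154 143 131 129 127 123 126 124 125 124 125 128 129 126]
 [196 196 189 158 155 162 175 127 124 124 123 124 125 124 125 133 172 187
  186 185 183 184 181 169 164 141 137 127 123 122 120 119 119 120]
 [192 193 185 149 142 137 132  98  97 103 110 117 119 117 117 128 176 179
  177 179 183 184 183 184 187 183 186 181 167 150 134 122 119 119]
 [193 193 187 141 129  96  95  93  96  97  97  97 100 102  97 116 181 157
  141 170 171 172 177 180 180 181 186 186 185 184 184 181 169 163]
 [188 191 182 119 101  88  91  97  96  96  96  96  95  95 
[... 2062 characters left out ...]
 194 188 130  91  84  84  85  82  80  82 146 251 232 225 224 223 223
  224 222 224 224 226 224 225 223 224 223 223 224 223 219 219 220]
 [193 195 181 127 119 118 113 109  93  86  90 148 236 225 223 221 222 222
  221 223 223 223 223 225 225 226 223 223 223 223 222 221 219 221]
 [185 177 126 115 119 121 121 120 117 115 123 203 243 235 225 232 223 221
  222 223 223 223 223 225 224 224 224 223 223 220 223 222 222 222]
 [120 116 111 117 120 119 119 119 116 112 182 255 255 255 250 255 241 226
  234 225 232 223 220 221 222 224 223 222 221 223 223 222 221 223]
 [113 109 112 115 114 113 114 112 108 119 231 255 255 255 255 255 255 251
  255 250 255 240 234 234 221 221 221 222 221 222 224 222 222 222]]
```

{"fn": "arm_command", "kwargs": {
  "targets": [
    [-0.045,0.128,0,0],
    [-0.045,0.128,-0.06,0],
    [-0.045,0.128,-0.14,0],
    [-0.045,0.128,-0.22,0],
    [-0.045,0.128,-0.29,0],
    [-0.045,0.128,-0.33,0],
    [-0.045,0.128,-0.35,0],
    [-0.045,0.128,-0.35,0]
  ]
}}

```text
time: 12.68
tool_pos: [0.4469, 0.2323, 0.035]
ee_rot: [3.138, 0.006, -0.236]
wrist_force: [-0.5, -0.7, -0.9]
width: 0.0561
finger_force: 0.0
```

{"fn": "arm_command", "kwargs": {
  "targets": [
    [0,0,0,0],
    [0,0,0,0]
  ]
}}

```text
time: 12.85
tool_pos: [0.4504, 0.2344, 0.0403]
ee_rot: [-3.14, -0.003, -0.235]
wrist_force: [-0.4, -0.1, 1.0]
width: 0.0562
finger_force: 0.0
```

Run:
```python
from h import *
o=robot.get_obs();print(o["tool_pos"],o["time"],o["ee_rot"])
S=robot.snapshot("scene")[:,:,::-1].copy();cv2.imwrite("pics/s7.png",S)
cv2.imwrite("pics/c7.png",cv2.resize(S[180:290,340:460],None,fx=5,fy=5,interpolation=cv2.INTER_CUBIC))
```

```text
[0.45040802 0.23441035 0.04029388] 12.85 [-3.13954913e+00 -3.11067923e-03 -2.34701751e-01]
```

View pics/c7.png

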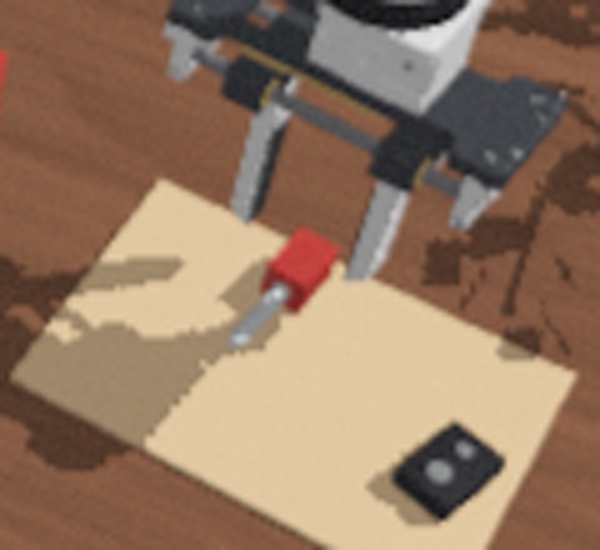

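The head at crop (303,268) is centred between the fingers, with the fob clear at (450,470). I'll lower and grip.

{"fn": "arm_command", "kwargs": {
  "targets": [
    [-0.008,0.003,-0.03,0],
    [-0.008,0.003,-0.055,0],
    [-0.008,0.003,-0.066,0],
    [-0.008,0.003,-0.066,0],
    [-0.008,0.003,-0.066,0]
  ]
}}

```text
time: 13.32
tool_pos: [0.4452, 0.2361, 0.0062]
ee_rot: [-3.141, -0.001, -0.233]
wrist_force: [-0.6, 0.4, -0.1]
width: 0.0565
finger_force: 0.0
```

{"fn": "arm_command", "kwargs": {
  "targets": [
    [0,0,0,0],
    [0,0,0,0],
    [0,0,0,0],
    [0,0,0,0],
    [0,0,0,0],
    [0,0,0,0],
    [0,0,0,0],
    [0,0,0,0]
  ],
  "claw": 1
}}

```text
time: 13.98
tool_pos: [0.4447, 0.236, 0.0055]
ee_rot: [-3.141, -0.0, -0.233]
wrist_force: [-0.6, 0.6, 2.0]
width: 0.0241
finger_force: 30.0
```

{"fn": "arm_command", "kwargs": {
  "targets": [
    [0,0,0.05,0],
    [0,0,0.12,0],
    [0,0,0.2,0],
    [0,0,0.28,0],
    [0,0,0.3,0],
    [0,0,0.3,0],
    [0,0,0.3,0]
  ]
}}

```text
time: 14.57
tool_pos: [0.4443, 0.2358, 0.1546]
ee_rot: [3.141, 0.0, -0.233]
wrist_force: [0.9, -0.1, -1.2]
width: 0.024
finger_force: 30.0
```

Run:
```python
from h import *
np.set_printoptions(precision=4,suppress=True)
o=robot.get_obs();print(o["tool_pos"],o["time"],o["width"])
print("loose",tri((308.17,178.48),(271.6,265.5)),tri((333.13,198.7),(232.36,248.93)))
print("lock top",tri((284.0,230.6),(253.5,175.37)))
# scene lug tops from scene0: bright top faces
S=cv2.imread("pics/scene0.png").astype(int);V=S.max(-1);print(V[224:242,273:296])
```

```text
[0.4443 0.2358 0.1546] 14.5667 0.024040144086231084
loose (array([ 0.4372, -0.0436,  0.0908]), np.float64(0.0002735872192917638)) (array([0.4782, 0.0502, 0.0899]), np.float64(0.0003691387182744231))
lock top (array([ 0.654 , -0.0033,  0.1139]), np.float64(0.0021462684718989698))
[[131 126 123 129 132 133 132 129 170 181 185 191 193 186 174 166 150 132
  126 131 156 164 165]
 [129 127 124 129 126 137 157 173 189 193 193 193 188 175 165 165 137 129
  127 132 158 164 162]
 [131 128 127 130 122 130 144 171 192 196 172 157 163 164 165 149 129 128
  127 130 159 165 185]
 [128 125 121 125 126 124 124 137 161 158 130 111 120 138 158 135 127 124
  127 131 154 182 216]
 [129 129 123 129 129 124 121 123 124  94 104 113 115 114 130 126 123 127
  127 131 190 217 230]
 [128 125 125 128 128 122 124 121 123  84  81  94 110 116 114 111 119 125
  129 183 219 230 231]
 [131 129 125 129 128 126 124 125 128  84  65  70  85 102 111 114 109 114
  176 217 230 228 221]
 [130 127 124 127 124 115 114 120 124  90  68  67  70  77  94 106 107 109
  153 186 219 214 203]
 [132 130 124 115 111 110 109 114 124  83  6
[... 226 characters left out ...]
 87  95 170 201 208]
 [168 165 155 123  81  72  76  91 101 110 112 107 105 112  98  73  65  67
   83  91 170 201 209]
 [168 169 167 135  86  67  68  72  76  96 107 113 112 112 112  92  70  66
   85  90 171 205 209]
 [175 171 169 136  88  67  65  67  71  77  89 105 110 108 106 102  78  64
   83  91 171 203 205]
 [172 173 171 127  79  67  71  68  65  69  70  77  97  96  93  86  72  70
   81  91 169 200 204]
 [166 170 152 110  80  68  73  73  70  68  66  70  78  93  89  71  65  65
   84  91 168 198 199]
 [168 148 190 178 115  70  72  73  75  66  68  64  75  87  89  73  67  72
   82  89 165 193 200]
 [161 196 213 199 126  67  73  74  75  72  67  69  75  87  92  74  69  67
   82  91 164 193 199]]
```

{"fn": "arm_command", "kwargs": {
  "targets": [
    [0.22,-0.428,0,0],
    [0.22,-0.428,0,0],
    [0.22,-0.428,0,0],
    [0.22,-0.428,0,0],
    [0.22,-0.428,0,0],
    [0.22,-0.428,0,0],
    [0.22,-0.428,-0.08,0],
    [0.22,-0.428,-0.13,0]
  ]
}}

```text
time: 15.23
tool_pos: [0.5531, 0.0197, 0.0851]
ee_rot: [3.14, 0.006, -0.237]
wrist_force: [-0.1, 0.4, -2.0]
width: 0.0237
finger_force: 30.0
```

{"fn": "arm_command", "kwargs": {
  "targets": [
    [0,0,0,0],
    [0,0,0,0],
    [0,0,0,0],
    [0,0,0,0]
  ]
}}

```text
time: 15.57
tool_pos: [0.5554, 0.0223, 0.0917]
ee_rot: [-3.141, -0.003, -0.233]
wrist_force: [-0.7, 0.1, -0.4]
width: 0.0239
finger_force: 30.0
```

{"fn": "arm_command", "kwargs": {
  "targets": [
    [0,-0.002,-0.013,0],
    [0,-0.002,-0.026,0],
    [0,-0.002,-0.026,0],
    [0,-0.002,-0.026,0]
  ]
}}

```text
time: 15.9
tool_pos: [0.5541, 0.0211, 0.0768]
ee_rot: [3.141, 0.001, -0.233]
wrist_force: [0.1, 0.6, -0.2]
width: 0.0241
finger_force: 30.0
```

Run:
```python
from h import *
o=robot.get_obs();p=o["tool_pos"];print(p,o["time"],o["ee_rot"])
ex=np.array([.9728,-.2316,0]);ey=np.array([.2316,.9728,0]);L=np.array([.6544,-.0022,.088])
d=p-L;print("s",d@ex,"lat",d@ey)
S=robot.snapshot("scene")[:,:,::-1].copy();cv2.imwrite("pics/s8.png",S)
ax=p+[0,0,.0095]
print("pred tip",C["scene"].proj(ax+ex*.066),"shoulder",C["scene"].proj(ax+ex*.018),"lugface",C["scene"].proj(L-.014*ex))
cv2.imwrite("pics/c8.png",cv2.resize(S[195:265,245:335],None,fx=8,fy=8,interpolation=cv2.INTER_CUBIC))
```

```text
[0.55408973 0.02108465 0.07684309] 15.9 [ 3.14133397e+00  7.79145377e-04 -2.33145509e-01]
s -0.10297455148356337 lat -0.0005805549578195013
pred tip [294.52739494 229.33211313] shoulder [306.66868127 218.49799089] lugface [288.67457185 234.3996488 ]
```

View pics/c8.png

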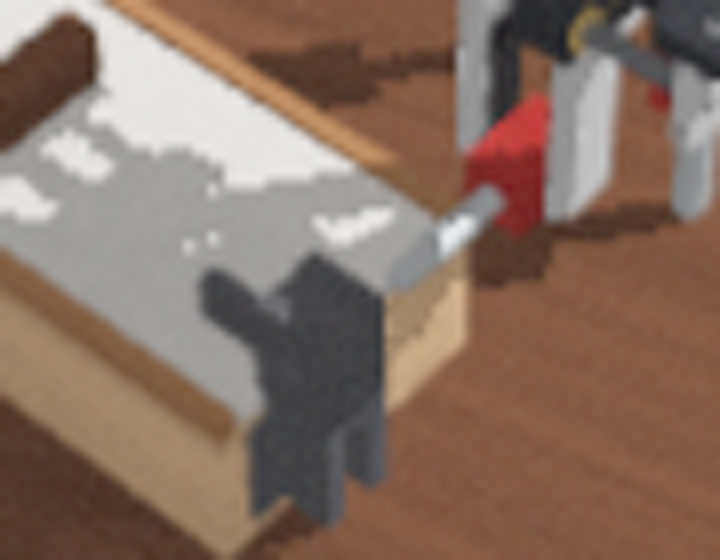

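The tip at scene (293.8,230.6) lies close to the predicted (294.5,229.3), and its axis points at the lug face at hole height. The pin is level with its head gripped. I'll push in gently.

{"fn": "arm_command", "kwargs": {
  "targets": [
    [0.01,-0.002,0,0],
    [0.02,-0.005,0,0],
    [0.03,-0.007,0,0],
    [0.04,-0.009,0,0],
    [0.05,-0.012,0,0],
    [0.058,-0.014,0,0],
    [0.064,-0.015,0,0],
    [0.064,-0.015,0,0]
  ]
}}

```text
time: 16.62
tool_pos: [0.5871, 0.0132, 0.0771]
ee_rot: [3.142, -0.0, -0.234]
wrist_force: [0.9, 0.0, -0.7]
width: 0.0239
finger_force: 30.0
```

{"fn": "arm_command", "kwargs": {
  "targets": [
    [0.004,-0.0,0.002,0],
    [0.01,-0.001,0.002,0],
    [0.018,-0.003,0.002,0],
    [0.026,-0.005,0.002,0],
    [0.034,-0.007,0.002,0],
    [0.041,-0.009,0.002,0],
    [0.048,-0.01,0.002,0],
    [0.048,-0.01,0.002,0]
  ]
}}

```text
time: 17.28
tool_pos: [0.6112, 0.0082, 0.0781]
ee_rot: [3.142, -0.0, -0.234]
wrist_force: [0.7, 1.3, -0.2]
width: 0.0237
finger_force: 30.0
```

{"fn": "arm_command", "kwargs": {
  "targets": [
    [0.006,-0.001,0,0],
    [0.012,-0.003,0,0],
    [0.018,-0.004,0,0],
    [0.022,-0.005,0,0],
    [0.026,-0.006,0,0],
    [0.026,-0.006,0,0]
  ]
}}

```text
time: 17.78
tool_pos: [0.6212, 0.006, 0.078]
ee_rot: [3.141, 0.006, -0.233]
wrist_force: [-6.8, 0.9, 2.5]
width: 0.0236
finger_force: 30.0
```

{"fn": "arm_command", "kwargs": {
  "targets": [
    [0.005,-0.001,0,0],
    [0.008,-0.002,0,0],
    [0.008,-0.002,0,0],
    [0.008,-0.002,0,0]
  ]
}}

```text
time: 18.12
tool_pos: [0.6213, 0.006, 0.0779]
ee_rot: [3.141, 0.015, -0.233]
wrist_force: [-14.9, 2.7, 8.1]
width: 0.024
finger_force: 30.0
```

Run:
```python
from h import *
np.set_printoptions(precision=2,suppress=True,linewidth=250)
S=robot.snapshot("scene")[:,:,::-1].copy();cv2.imwrite("pics/s9.png",S)
ex=np.array([.9728,-.2316,0]);L=np.array([.6544,-.0022,.088])
for k in(-.05,-.032,-.014,.014,.034):print(k,C["scene"].proj(L+k*ex))
A=S[232:252,262:286].astype(int)
print("V");print(A.max(-1))
print("R-B");print(A[...,2]-A[...,0])
```

```text
-0.05 [298.06 226.02]
-0.032 [293.41 230.17]
-0.014 [288.67 234.4 ]
0.014 [281.12 241.13]
0.034 [275.59 246.07]
V
[[228 227 204 193 194 195 194 160  96  68  72  74  71  98  88  90  82  70  74  71  76  74  76  77]
 [194 194 170 160 160 159 160 146  95  67  70  69  72  87  80  73  72  73  74  74  75  72  76  75]
 [162 161 161 159 160 160 158 155 118  80  68  73  69  75  69  69  74  73  78  72  77  72  73  71]
 [160 161 161 160 160 159 161 157 149 131  84  69  68  71  69  70  70  71  77  88  75  74  71  72]
 [158 161 162 161 160 159 161 158 159 155 143 105  72  68  67  72  69  73  71  81  75  90  78  71]
 [153 160 160 161 160 159 161 161 160 161 160 149 128  86  69  71  72  71  69  64  68  84  92  98]
 [140 150 159 201 211 210 176 159 160 159 159 162 154 133  96  73  70  71  69  72  69  70  79  88]
 [129 133 145 184 221 228 186 161 160 161 163 162 162 156 125  80  71  72  76  86  72  67  69  70]
 [131 129 133 139 182 194 171 160 158 159 161 161 162 162 141  92  70  84 117 128 108  74  68  69]
 [127 129 128 130 134 145 157 161 159 159 160 160 161 162 146  97  87 119 137 144 136  93  69  
[... 1799 characters left out ...]
-3 -6 -5 -6 -4 -3 -4 -3]
 [56 62 60 62 64 65 65 44 24  9  7  6  5  6  4 -2 -5 -5 -5 -5 -2 -1 -6 -4]
 [55 58 61 60 63 63 62 64 51 30 15  7  7  7 -1 -3 -5 -4 -4 -4 -3 -4 -4 -5]
 [56 56 56 58 60 60 60 66 64 58 41 22 10  1 -5 -5 -6 -4 -4 -3 -4 -3 -2 -4]
 [58 58 59 57 58 61 58 61 64 62 65 51 24  3 -4 -5 -4 -5 -2 -2 -2 -4 -3 -4]
 [58 59 58 57 57 59 59 62 61 64 63 65 36 20  0 -4 -4 -4 -3 -3 -5 -6 -3 -3]
 [57 58 58 58 58 57 54 59 60 61 60 61 49 40 12 -2 -5 -3 -2 -6 -3 -1 -1 -2]
 [58 57 59 58 59 59 55 57 56 60 62 59 57 44 10 -4 -5 -3 -5 -2 -3 -5 -4 -5]
 [58 58 59 58 58 59 59 56 58 57 61 57 55 40  7 -6 -2 -3 -3 -2 -6 -3 -6 -6]
 [55 58 58 58 57 59 61 60 58 57 57 56 58 46 16 -3 -3 -4 -2 -4 -3 -3  0 -3]]
```

The bright shank comes out of the far lug at scene (281,241), with the tip near (275,246), as predicted for a seated pin. The push has stopped at a firm 15 N. I'll relax, release and retreat upward.

{"fn": "arm_command", "kwargs": {
  "targets": [
    [-0.007,0.002,0,0],
    [-0.007,0.002,0,0]
  ]
}}

```text
time: 18.33
tool_pos: [0.6214, 0.006, 0.0778]
ee_rot: [3.141, 0.006, -0.233]
wrist_force: [-8.2, 1.5, 2.2]
width: 0.0238
finger_force: 30.0
```

{"fn": "arm_command", "kwargs": {
  "targets": [
    [0,0,0,0],
    [0,0,0,0],
    [0,0,0,0],
    [0,0,0,0],
    [0,0,0.05,0],
    [0,0,0.12,0],
    [0,0,0.2,0],
    [0,0,0.28,0]
  ],
  "claw": 0.4
}}

```text
time: 19.0
tool_pos: [0.6237, 0.0053, 0.219]
ee_rot: [3.141, 0.001, -0.234]
wrist_force: [1.3, -0.6, 0.5]
width: 0.0563
finger_force: 0.0
```

{"fn": "arm_command", "kwargs": {
  "targets": [
    [-0.3,0.2,0.1,0],
    [-0.3,0.2,0.1,0],
    [-0.3,0.2,0.1,0],
    [-0.3,0.2,0.1,0],
    [-0.3,0.2,0.1,0],
    [-0.3,0.2,0.1,0]
  ]
}}

```text
time: 19.5
tool_pos: [0.4724, 0.1076, 0.2718]
ee_rot: [-3.139, -0.006, -0.23]
wrist_force: [0.5, 0.6, -0.3]
width: 0.0571
finger_force: 0.0
```

Run:
```python
from h import *
np.set_printoptions(precision=4,suppress=True,linewidth=250)
o=robot.get_obs();print(o["time"],o["tool_pos"],o["wrist_force"])
S=robot.snapshot("scene")[:,:,::-1].copy();T=robot.snapshot("top")[:,:,::-1].copy();cv2.imwrite("pics/s10.png",S);cv2.imwrite("pics/t10.png",T)
h=cv2.cvtColor(S,cv2.COLOR_BGR2HSV).astype(int)
m=((h[...,0]<5)|(h[...,0]>172))&(h[...,1]>150)&(h[...,2]>80)
cs=ct=None
for c,s,_ in blobs(m,30):
    if 280<c[0]<345 and 160<c[1]<245:print("s",c,s); cs=c if c[1]>215 and c[0]<310 else cs
for c,s,_ in blobs(red(T),30):
    if 215<c[0]<300 and 165<c[1]<280:print("t",c,s); ct=c if c[1]<230 else ct
if cs is not None and ct is not None:
    P,e=tri(cs,ct);ex=np.array([.9728,-.2316,0]);ey=np.array([.2316,.9728,0]);d=P-[.6544,-.0022,.088];print("head",P,e,"s",d@ex,"lat",d@ey,"dz",d[2])
A=S[238:250,270:286].astype(int);print(A.max(-1))
# bystanders: moved pixels between first and last view
D=cv2.absdiff(T,cv2.imread("pics/top0.png")).max(-1)>60
for c,s,_ in blobs(cv2.morphologyEx(D.astype(np.uint8),cv2.MORPH_OPEN,np.ones((3,3))),20):print("diff",c.round(),s)
```

```text
19.5 [0.4724 0.1076 0.2718] [ 0.5229  0.6306 -0.3256]
s [308.3189 178.6969] [301 168  15  22 254]
s [333.125  198.7188] [326 188  15  22 256]
s [296.0571 229.981 ] [290 224  12  15 105]
t [250.6763 190.5827] [245 183  13  16 139]
t [236.4368 249.5057] [233 241   8  16  87]
t [271.5744 265.4769] [263 257  18  18 195]
head [0.6203 0.0082 0.0875] 0.0050667611556454014 s -0.035611955620350494 lat 0.0022576995621783613 dz -0.0004991246025749796
[[162 158 159 160 155 132  96  74  71  72  76  71  64  69  80 100]
 [162 161 162 163 160 157 126  85  66  86 113 104  72  65  64  83]
 [161 158 160 162 162 160 140  91  89 117 137 132 107  77  67  76]
 [160 161 159 159 161 164 152 173 146 135 139 140 133  89  68  76]
 [158 160 160 160 159 159 163 205 232 182 143 139 121  83  71  73]
 [148 155 160 162 161 158 170 213 231 180 129 116  86  69  70  80]
 [134 145 155 160 162 152 152 188 192 145  99  76  71  69  68  74]
 [128 132 140 149 158 159 145 142 134  97  70  67  65  67  69  72]
 [129 129 129 134 149 157 153 124  83  71  68  67  69  69  72  72]
 [125 128 130 126 140 148 139 102  71  71  70  68  71  71  69  75]
 [126 122 123 122 142 142 108  76  67  69  69  69  67  67  66  76]
 [139 127 122 125 145 130  85  71  65  68  68  66  69  68  71  76]]
diff [278. 196.] [ 245  172   73   47 1852]
diff [157. 295.] [   89   187   148   233 19067]
diff [332. 275.] [ 253  192  141  165 5570]
diff [490. 258.] [ 420  193  140  126 7064]
diff [349. 212.] [347 204   5  16  48]
diff [525. 396.] [ 475  361   85   59 3186]
diff [237. 380.] [ 207  364   56   35 1089]
diff [201. 376.] [197 374   9   6  43]
diff [229. 418.] [225 416   9   4  29]
```

Run:
```python
from h import *
np.set_printoptions(precision=4,suppress=True,linewidth=250)
T=cv2.imread("pics/t10.png")
ex=np.array([.9728,-.2316,0]);ey=np.array([.2316,.9728,0]);L=np.array([.6544,-.0022,.088])
for c,s,m in blobs(red(T),30):
    if c[1]<230 and 240<c[0]<260:
        r=cv2.minAreaRect(np.argwhere(m)[:,::-1].astype(np.float32));print(r)
        P=np.array([C["top"].plane(p,.1)-L for p in np.argwhere(m)[:,::-1]])
        print("s",np.percentile(P@ex,[1,99]),"lat",np.percentile(P@ey,[1,99]))
        for k in(-.05,-.014):
            for l in(-.012,.012):print(k,l,C["top"].proj(L+k*ex+l*ey+[0,0,.012]))
A=T[176:204,240:264].astype(int);print(A[...,2]-A[...,1]);print(A.max(-1)[:14])
for n in("s9","s10"):
    S=cv2.imread(f"pics/{n}.png").astype(int);A=S[218:244,284:306];print(n);print(A[...,2]-A[...,1])
```

```text
((250.558837890625, 190.7647247314453), (9.701424598693848, 14.309601783752441), 14.03624439239502)
s [-0.0539 -0.0192] lat [-0.0127  0.0105]
-0.05 -0.012 [253.8199 196.9478]
-0.05 0.012 [244.2106 194.8076]
-0.014 -0.012 [257.1687 182.8208]
-0.014 0.012 [247.607  180.6983]
[[ 71  72  75  75  76  77  78  68   8   4   3   3   3   7   7   7   5   7   5   6  10   7   3   4]
 [ 65  65  67  68  71  71  67  34   3   5   8  10   9   8   7   6   6   6   5   3  10   9   5   6]
 [ 65  65  64  65  63  63  55  16   1   5   4   5   6   7   6   5  11   9   4   7  10   8   6   5]
 [ 69  70  69  69  69  70  58   4   2   4   6   6   6   5   6   5   6   6   5  11  10   6   7   8]
 [ 72  74  72  72  73  70  63  10   4   4   5   6   5   6   3   8   8   7   5   6   8   7   7   5]
 [ 73  73  71  69  69  69  66  27   1   0   2   3   0   4   6   4   6   6   5   9   9   9   9   7]
 [ 74  74  72  70  70  71  66  38  35  27  15 -15 -17  -7  -3   3   3   5   9   6   7   6   6   9]
 [ 76  74  74  74  74  73  72 103 179 185 150  57  25  13   2   4  -2  -2   5   9   6   5   5   5]
 [ 74  75  74  72  70  67  65 115 
[... 7374 characters left out ...]
2   1  -2  68 109 114 113 101  60  41  34  31  32  38  43  43]
 [  1   2   3   3  -1  -1   1  -1  -3  71 110 114  84  51  34  30  30  31  34  38  43  44]
 [  1   1   1   1  -1   1   1  -3  -1  70 110  86  48  33  32  30  31  33  37  41  43  44]
 [ -1   1  -1   3  -1  -2   2   0  -1  62  55  43  34  31  32  31  33  37  41  42  43  43]
 [ -2   2   0   1  -1  -4   2   1  -1  34  32  30  32  30  31  34  37  40  41  45  43  43]
 [ -1  -2  -1   0   0  -1  -2  -2  -1  23  33  30  31  33  35  41  44  42  42  42  42  42]
 [  1   0  -1  -1  -2   0   0  -1  -1  24  30  31  31  34  38  42  44  44  43  43  41  40]
 [ -2   3  -2   0  -1  -1  -2  -2  -1  24  31  30  32  38  43  43  43  43  44  44  44  44]]
```

The pin is through, but both views suggest the head may have backed off or drooped about 2–4 mm on release. A bright sliver of shank shows at top (252,182). I'll press the head home with closed fingers from behind.

{"fn": "arm_command", "kwargs": {
  "targets": [
    [0.208,-0.182,-0.1,0],
    [0.208,-0.182,-0.1,0],
    [0.208,-0.182,-0.1,0],
    [0.208,-0.182,-0.1,0],
    [0.208,-0.182,-0.1,0],
    [0.208,-0.182,-0.1,0]
  ],
  "claw": 1
}}

```text
time: 20.1
tool_pos: [0.5784, 0.0126, 0.2152]
ee_rot: [3.141, 0.005, -0.237]
wrist_force: [0.7, -0.1, 0.3]
width: 0.0196
finger_force: 0.0
```

{"fn": "arm_command", "kwargs": {
  "targets": [
    [0,0,-0.06,0],
    [0,0,-0.12,0],
    [0,0,-0.18,0],
    [0,0,-0.22,0],
    [0,0,-0.22,0],
    [0,0,-0.22,0]
  ]
}}

```text
time: 20.6
tool_pos: [0.5772, 0.015, 0.1079]
ee_rot: [3.141, 0.002, -0.233]
wrist_force: [1.1, 0.4, 0.5]
width: 0.0003
finger_force: 0.0
```

{"fn": "arm_command", "kwargs": {
  "targets": [
    [0,0.002,-0.03,0],
    [0,0.002,-0.054,0],
    [0,0.002,-0.054,0],
    [0.01,0.0,-0.054,0],
    [0.02,-0.003,-0.054,0],
    [0.028,-0.005,-0.054,0],
    [0.032,-0.006,-0.054,0],
    [0.032,-0.006,-0.054,0]
  ]
}}

```text
time: 21.27
tool_pos: [0.5934, 0.0119, 0.0819]
ee_rot: [-3.141, 0.003, -0.233]
wrist_force: [-4.6, 0.9, 2.8]
width: 0.0004
finger_force: 2.3
```

{"fn": "arm_command", "kwargs": {
  "targets": [
    [0.003,-0.001,0,0],
    [0.006,-0.001,0,0],
    [0.008,-0.002,0,0],
    [0.008,-0.002,0,0]
  ]
}}

```text
time: 21.6
tool_pos: [0.5936, 0.0119, 0.0817]
ee_rot: [-3.141, 0.011, -0.233]
wrist_force: [-13.1, 3.7, 8.5]
width: 0.0002
finger_force: 6.8
```

{"fn": "arm_command", "kwargs": {
  "targets": [
    [-0.02,0.005,0,0],
    [-0.05,0.012,0,0],
    [-0.07,0.017,0.02,0],
    [-0.07,0.017,0.1,0],
    [-0.07,0.017,0.18,0],
    [-0.07,0.017,0.26,0],
    [-0.12,0.1,0.3,0],
    [-0.2,0.17,0.3,0]
  ]
}}

```text
time: 22.27
tool_pos: [0.517, 0.0806, 0.2358]
ee_rot: [-3.138, -0.011, -0.237]
wrist_force: [-0.5, 1.5, 0.4]
width: 0.0009
finger_force: 0.0
```

{"fn": "arm_command", "kwargs": {
  "targets": [
    [-0.08,0.08,0,0],
    [-0.16,0.16,0,0],
    [-0.16,0.16,0,0],
    [-0.16,0.16,0,0]
  ]
}}

```text
time: 22.6
tool_pos: [0.4307, 0.164, 0.2315]
ee_rot: [-3.139, -0.001, -0.228]
wrist_force: [0.1, 0.4, -0.3]
width: 0.0006
finger_force: 0.0
```

Run:
```python
from h import *
np.set_printoptions(precision=4,suppress=True,linewidth=250)
o=robot.get_obs();print(o["time"],o["tool_pos"])
T=robot.snapshot("top")[:,:,::-1].copy();S=robot.snapshot("scene")[:,:,::-1].copy();cv2.imwrite("pics/s11.png",S);cv2.imwrite("pics/t11.png",T)
ex=np.array([.9728,-.2316,0]);ey=np.array([.2316,.9728,0]);L=np.array([.6544,-.0022,.088])
for c,s,m in blobs(red(T),30):
    if c[1]<230 and 240<c[0]<260:
        print("head",c,s);P=np.array([C["top"].plane(p,.1)-L for p in np.argwhere(m)[:,::-1]]);print("s",np.percentile(P@ex,[1,99]),"lat",np.percentile(P@ey,[1,99]))
T0=cv2.imread("pics/top0.png");S0=cv2.imread("pics/scene0.png")
# bystander check: template position shift by phase correlation of patches
for n,(u,v),I,J in(("fob",(123,230),T0,T),("books",(240,128),T0,T),("candle",(146,148),T0,T),("cards",(349,145),T0,T),("mug",(460,196),T0,T),("case",(368,311),T0,T),("loose1",(309,182),S0,S),("loose2",(333,204),S0,S),("fob_s",(429,274),S0,S),("case_s",(258,152),S0,S)):
    t=I[v-14:v+15,u-14:u+15];r=cv2.matchTemplate(J[v-24:v+25,u-24:u+25],t,cv2.TM_CCOEFF_NORMED);_,q,_,l=cv2.minMaxLoc(r);print(n,np.array(l)-10,round(q,3))
A=T[178:190,244:262].astype(int);print(A[...,2]-A[...,1]);print(A.max(-1))
```

```text
22.6 [0.4307 0.164  0.2315]
head [250.694  190.7313] [245 183  12  16 134]
s [-0.0537 -0.0195] lat [-0.0124  0.01  ]
fob [0 0] 0.549
books [0 0] 0.797
candle [0 0] 0.99
cards [0 0] 0.976
mug [0 0] 0.96
case [ 0 10] 0.649
loose1 [0 0] 0.811
loose2 [0 0] 0.993
fob_s [0 0] 0.999
case_s [  9 -10] 0.587
[[ 65  61  56  16   3   3   4   5   7   5   6   5   8   7   5   3   9   9]
 [ 69  70  59   4   2   4   5   4   5   5   7   5   6   6   5   7   9   6]
 [ 73  69  65  12   3   5   5   6   6   4   5   5   7   6   6   7   7   6]
 [ 68  70  67  32   5   5   5   3   3   4   5   5   5   4   5   4  10   9]
 [ 73  73  69  42  22  29  12  -3  -6  -4  -2   4   4   4   5   7   6   6]
 [ 74  74  75  78 129 160 106  52  16  -9  -9   8   6   6   8   8   5   4]
 [ 71  70  65  74 153 159 153 151 145 131 106  88  41  18   7   6   4   4]
 [ 71  70  68  91 151 154 149 152 152 155 153 152 148  92   9   4   4   2]
 [ 72  69  72 118 154 152 148 147 147 148 149 153 146  52  -1   2   4   2]
 [ 78  77  81 133 151 149 147 146 146 146 148 154 139  15  -3   2   5   5]
 [ 75  72  84 150 154 149 150 146 145 146 147 157 
[... 301 characters left out ...]
142 141 132  88  81  88]
 [162 164 160 108  71  72  80 109 118 115 130 131 137 136 128  84  81  76]
 [170 173 168 122  85  90  86 119 146 122 124 108 107 115 112  92 146 128]
 [178 179 181 173 184 203 159 145 176 197 169  97  73  72  73 102 202 227]
 [172 173 167 156 197 200 196 196 201 199 181 141  99  81  66 118 224 228]
 [172 170 167 168 196 197 192 194 193 195 195 196 188 143  95 146 222 221]
 [176 175 171 175 198 197 194 193 193 193 193 195 188 142 197 222 223 218]
 [185 186 186 190 198 196 192 192 191 193 192 197 189 147 247 227 221 221]
 [184 182 184 198 197 195 194 193 191 193 193 198 196 147 232 224 219 218]
 [182 178 179 202 197 194 192 191 191 190 193 191 164 143 222 223 218 218]]
```

Run:
```python
from h import *
for n in("scene0","s4","s8","s10","s11"):
    S=cv2.imread(f"pics/{n}.png");V=S.max(-1);m=V<70;m[:125]=0;m[175:]=0;m[:,:225]=0;m[:,285:]=0
    print(n,[(c.round(1),s) for c,s,_ in blobs(m,100)])
for n in("top0","t4","t11"):
    S=cv2.imread(f"pics/{n}.png");h=cv2.cvtColor(S,cv2.COLOR_BGR2HSV);m=(S.max(-1)<45);m[:265]=0;m[355:]=0;m[:,:345]=0;m[:,395:]=0
    print(n,[(c.round(1),s) for c,s,_ in blobs(m,100)])
```

```text
scene0 [(array([256. , 153.2]), array([238, 136,  37,  35, 683], dtype=int32))]
s4 [(array([255.9, 153. ]), array([238, 136,  37,  35, 654], dtype=int32))]
s8 [(array([255.9, 153.2]), array([238, 136,  37,  35, 676], dtype=int32))]
s10 [(array([256.6, 152.5]), array([238, 136,  38,  35, 698], dtype=int32))]
s11 [(array([256.5, 152. ]), array([238, 136,  38,  35, 672], dtype=int32))]
top0 [(array([367.3, 300.6]), array([355, 279,  26,  64, 824], dtype=int32))]
t4 [(array([378.5, 319. ]), array([377, 295,   4,  47, 100], dtype=int32))]
t11 [(array([370.5, 316.6]), array([357, 279,  24,  65, 848], dtype=int32))]
```

The case hasn't moved, with the same outline in every view. The fob, mug, cards, candle, books and both loose pins are also where they started. The pin is seated and the robot is clear, so I'll hand in.

```bash
python3 -c "
from bench import robot
print(robot.close_job())"
```

```text
the job is handed in; nothing more can be done
None
```

The job is handed in: the pin was laid flat on the mat and released, the cover slid fully shut, and the pin pushed through both lugs and the eye until its head stopped against a lug (it droops slightly, with a 2–4 mm gap visible at the head's top edge), in about 23 s, with no other object moved.

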